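Slide a paint sample board out over the edge of the display step

TASK

At the paint counter two identical sample boards lie flat on the low display step; one already sticks out over the customer edge (the long edge away from the robot). Push the other board, which lies farther back, straight out over that edge until it sticks out just as far as its neighbour and lies square to the edge. Slide it only, do not lift or tip it, and leave the neighbour, the sample pots and everything else on the counter where they are.

Things in the scene. Friction and masses are not known exactly. Their poses are not given: they have to be found in the camera images.
- stand: The display step: a fixed solid dark steel block, 250 mm deep (x), 480 mm wide (y), 50 mm high, standing on the counter. Its origin is on its underside, straight below the middle of the customer edge; its x axis points outward over that edge, away from the robot, so the step covers x from -250 mm to 0 and y from -240 to +240 mm in its own frame; its flat top is 50 mm above its origin. It stands turned up to 0.22 rad.
- board: The board to slide: a loose rigid sample board, pale wood with a white painted field on top, 130 mm long (x), 95 mm wide (y), 8 mm thick, about 75 g, lying flat on the step, its front end still behind the customer edge, turned by up to 0.22 rad from square. Origin: centre of its underside; x points along its length to its front end (toward the customer edge), z up. It slides with ordinary dry friction.
- board_front (a point): Middle of the front end face of the board to slide (65 mm along x from the board's origin, half way up its thickness). Axes as the board's.
- neighbour: The other sample board, identical, lying loose and square to the edge on the same step on the right (negative y) side, sticking out 20 to 42 mm over the customer edge. Leave it where it is. Origin and axes as for the board.
- neighbour_front (a point): Middle of the front end face of the neighbour (65 mm along x from its origin, half way up its thickness). Axes as the neighbour's, which are parallel to the step's.
- pot_a: Sample pot with lid, a squat cylinder 53 mm across, 50 mm high, standing loose on the step, beside the boards. Origin: centre of its underside.
- pot_b: Another sample pot like pot_a, standing loose on the step.
- can_a: Spray can, 66 mm across, 197 mm high, standing loose on the counter, to the left or right of the step. Origin: centre of its underside.
- can_b: Spray can like can_a, on the other side of the step.
Mind the look-alikes: they are no part of the job. Leave any turquoise look-alike of the can_a alone. What is shaped like the board but purple is not meant.

How it is judged:
By the outcome, as a careful person would: the job done as asked, in the order asked, and still so for the second after the job is handed in, with the robot touching nothing.
It also fails if it takes over 35 s, if anything falls off the work surface, if the arm or the gripper's body presses on something with over 40 N, if the wrist force passes 120 N, or if a joint passes its speed limit or range.

ROBOT

A 6-joint arm with a two-finger parallel gripper is mounted at the origin on the work surface. World frame = base frame: x ahead of the robot, y to its left, z up, the work surface at z = 0. Lengths are in m, angles in rad, forces in N, time in s.
With the tool pointing down it reaches from about 0.375 to 0.925 m from the base axis. Payload 5.7 kg.
Tool frame: the origin (TCP) lies at the very end of the fingers, on their centre line; the grasp point (between the pads) lies 19 mm behind it; z points along the fingers, x is the direction in which the jaws open and shut, and the axes are right-handed (so a half turn about z gives the same grasp; the last joint's range is limited). The gripper opens to 85 mm and grips with 20 to 120 N. Pads are 22 mm wide; open, the fingers measure 114 mm over their backs; the gripper's body (76 mm by 85 mm) begins 54 mm behind the grasp point. The pads swing forward as they close: fully open they stand 13 mm farther back than shut.
Start: joints at [1.089, 0.359, 1.51, -0, 1.272, -0.115], TCP at [0.215, 0.56, 0.231] pointing down, gripper open.
Joint ranges: [-2.97, 2.97], [-1.01, 2.36], [0.21, 2.38], [-0.96, 4.11], [0.2, 2.71], [-2.98, 2.98]. Speed limits (rad/s): [2.39, 2.39, 3.14, 3.14, 3.14, 3.14].

INTERFACE

Orientations are given as a unit quaternion [x, y, z, w].
In Python, from station import state, camera, close_job gives the robot as it stands. The module is installed in compiled form; this text tells all that it offers.
- The arm moves only by the tool send_rows, never from a script. Its argument "series" is a list of rows, each an object with "gripper": the finger opening in mm, from 0 to 85.4; "slide": the shift along the tool's x, y, z in mm, a list of three; "rotation": the turn, a rotation vector about the tool's x, y, z in rad, a list of three. A call has 1 to 8 rows; each row is the pose to reach, as a shift and turn from the pose measured when the call began, along the tool's axes at that moment; what a row does not reach only later rows make up. A row lasts 1/10 s, in which the tool goes at most 50 mm and 8.59 degrees, less where a joint would pass 70% of its speed; a pose out of reach is approached as far as the arm can. A call with a gripper value outside its range is refused whole. The fingers move at their own pace and stop on an object; "squeeze" is the grip in N (left out, the last holds). Time passes only in rows, so rows that repeat a pose let the fingers close. It gives the time, the measured TCP pose, the force and the opening at its end, in the units of the state.
- state(): the state, without advancing time (a new reading comes with each control period).
- camera(name): name is "side" or "top" or "wrist"; returns a dict with "frame" (480x640x3 uint8, red, green, blue), "intrinsics" (3x3 intrinsics, pixels), "xyz" and "orientation" of the camera in the world. Camera axes: x right, y down, z forward; pixel columns grow to the right and rows downward; lengths in m; the calibration is good to about 2 mm. A picture is of the moment at which its call begins. There is no depth.
- close_job(): hands the job in, once; it reports no verdict.
The state is a dict: "t": time; "joint_pos": joint angles; "joint_vel": joint speeds; "effort": joint torques, N m; "eef_pos": TCP position; "tcp_rot": TCP orientation; "contact_force": force on the tool from outside, world axes, zero at the start; "ft_torque": the same for the moment, N m; "width": opening from 0.0 (shut) to 1.0 (fully open).
Only numpy, scipy, OpenCV 4.12 (cv2) and the standard library are available. Lean on these libraries where they do the work, as an engineer would, in place of code of your own. Each camera call takes 0.05 s, during which the arm holds its last target. There are 200 camera calls.

## Working session

There is one attempt and no reset: what is moved stays moved. The work goes in short steps, Python scripts to look and compute and a tool call to move; the robot and the scene stay as the last step left them, time stands still between calls to the robot, and variables do not carry over. Pictures are saved under pics/ and viewed, about 8 in all and at most 12, crops included, and the job is handed in when it is done.

Besides the shell and the picture viewer there is one more tool, called after "Call:" by a JSON object that holds its "api" and its "payload". send_rows: Moves the arm, as the interface text tells. Its arguments: {"type":"object","properties":{"series":{"type":"array","items":{"type":"object","properties":{"gripper":{"type":"number"},"slide":{"type":"array","items":{"type":"number"}},"rotation":{"type":"array","items":{"type":"number"}}}}},"squeeze":{"type":"number"}},"required":["series"]}

```bash
mkdir -p pics; cat > h.py <<'E'
import numpy as np, cv2, json
from scipy.spatial.transform import Rotation as R
from station import state, camera
def snap(name,fn):
    c=camera(name); cv2.imwrite(f'pics/{fn}.png',c['frame'][:,:,::-1])
    np.savez(f'pics/{fn}.npz',K=c['intrinsics'],p=c['xyz'],q=c['orientation']); return c
def cal(fn):
    d=np.load(f'pics/{fn}.npz'); return d['K'],d['p'],R.from_quat(d['q']).as_matrix() if d['q'].size==4 else d['q']
def px2w(fn,uv,z):
    K,p,M=cal(fn); uv=np.atleast_2d(uv).astype(float)
    r=(M@np.linalg.inv(K)@np.c_[uv,np.ones(len(uv))].T).T
    return p+r*((z-p[2])/r[:,2])[:,None]
def w2px(fn,X):
    K,p,M=cal(fn); c=(np.atleast_2d(X)-p)@M; c=c@K.T; return c[:,:2]/c[:,2:]
E
python3 - <<'E'
from h import *
for n in('top','side'):
    c=snap(n,n+'0'); print(n,c['xyz'],c['orientation'],np.array(c['intrinsics']).tolist())
s=state(); print(s['t'],s['eef_pos'],s['tcp_rot'],s['width'])
E
```

```text
top [ 0.33380614 -0.05084044  1.47791392] [ 0.71500913 -0.69369721  0.06378529 -0.05897088] [[516.4534634877091, 0.0, 316.72253573268455], [0.0, 516.4534634877091, 243.1291143898634], [0.0, 0.0, 1.0]]
side [-0.0662442  -0.84978143  0.76697809] [ 0.82951621 -0.30234557  0.15830917 -0.44207264] [[515.3386997395737, 0.0, 326.33685934202555], [0.0, 515.3386997395737, 249.5689146414345], [0.0, 0.0, 1.0]]
0.1 [0.21487189 0.55954835 0.23055688] [ 8.24198800e-01  5.66299985e-01 -7.26153732e-04  3.71249146e-04] 0.9989703606399519
```

View pics/top0.png

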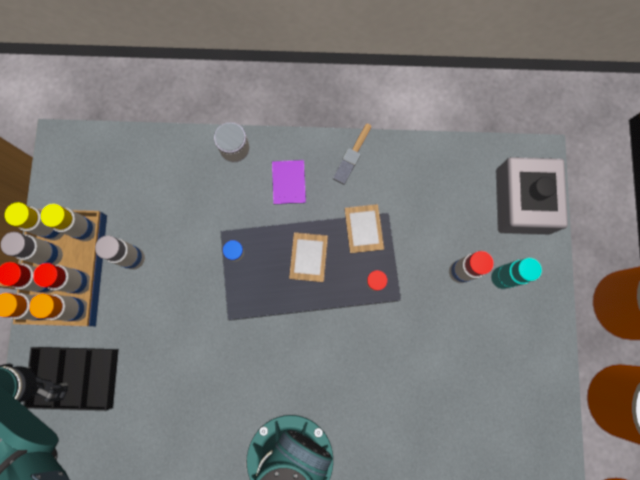

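View pics/side0.png

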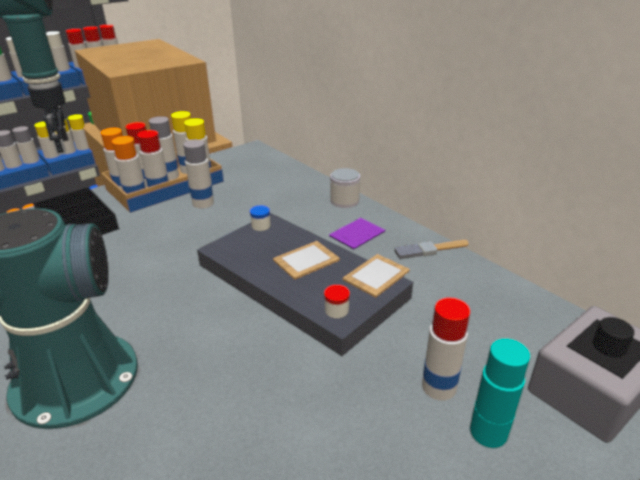

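The board to push is the pale-wood one at (309,257), wholly on the step. The neighbour is at (365,229) and overhangs the edge. The purple sheet at (289,182) on the counter and the turquoise can at (525,270) are look-alikes. Next I measure and confirm in one enlarged crop.

```bash
cat >> h.py <<'E'
def boards(fn, z=0.058):
    """board poses (x,y,yaw) from wood+white blobs; returns list sorted by y desc"""
    im=cv2.imread(f'pics/{fn}.png'); k=1
    hsv=cv2.cvtColor(im,cv2.COLOR_BGR2HSV)
    wood=((hsv[...,0]>8)&(hsv[...,0]<25)&(hsv[...,1]>50)&(hsv[...,2]>100))
    white=(hsv[...,1]<40)&(hsv[...,2]>195)
    m=((wood|white)*255).astype(np.uint8)
    cs,_=cv2.findContours(m,cv2.RETR_EXTERNAL,cv2.CHAIN_APPROX_NONE)
    out=[]
    for c in cs:
        if cv2.contourArea(c)<300: continue
        w=px2w(fn,c.reshape(-1,2),z)[:,:2]
        (cx,cy),(a,b),ang=cv2.minAreaRect((w*1000).astype(np.float32))
        a_,b_=sorted((a,b)); 
        if not(105<b_<150 and 75<a_<115): continue
        yaw=np.deg2rad(ang if a>b else ang+90); yaw=(yaw+np.pi/2)%np.pi-np.pi/2
        out.append((cx/1000,cy/1000,yaw,a,b,c))
    return sorted(out,key=lambda o:-o[1])
E
python3 - <<'E'
from h import *
im=cv2.imread('pics/top0.png')
for o in boards('top0'): print(np.round(o[:5],4))
g=cv2.cvtColor(im,cv2.COLOR_BGR2HSV)
# step top: dark mask
m=((im.max(2)<75)*255).astype(np.uint8); m[:190]=0;m[340:]=0;m[:,:200]=0;m[:,420:]=0
c=max(cv2.findContours(m,cv2.RETR_EXTERNAL,cv2.CHAIN_APPROX_NONE)[0],key=cv2.contourArea)
w=px2w('top0',c.reshape(-1,2),.05)[:,:2]
r=cv2.minAreaRect((w*1000).astype(np.float32)); print(r, cv2.boxPoints(r))
for n,uv in (('potblue',(232,250)),('potred',(377,281))): print(n,px2w('top0',uv,.10))
print('can',px2w('top0',(481,263),.197))
x=im[190:340,200:420]; cv2.imwrite('pics/crop.png',cv2.resize(x,None,fx=3.6,fy=3.6,interpolation=cv2.INTER_CUBIC))
E
```

```text
[ 5.446000e-01 -3.460000e-02 -6.110000e-02  9.827070e+01  1.331826e+02]
[  0.6301  -0.1876   0.1412 132.1857  97.73  ]Traceback (most recent call last):
  File "<stdin>", line 7, in <module>
ValueError: max() iterable argument is empty
```

```bash
python3 - <<'E'
from h import *
im=cv2.imread('pics/top0.png')
print(im[290,260],im[250,205])
m=((cv2.GaussianBlur(im,(3,3),0)[...,1]<85)*255).astype(np.uint8); m[:205]=0;m[340:]=0;m[:,:200]=0;m[:,420:]=0
m=cv2.morphologyEx(m,cv2.MORPH_OPEN,np.ones((5,5)))
c=max(cv2.findContours(m,cv2.RETR_EXTERNAL,cv2.CHAIN_APPROX_NONE)[0],key=cv2.contourArea)
w=px2w('top0',c.reshape(-1,2),.05)[:,:2]
r=cv2.minAreaRect((w*1000).astype(np.float32)); print(r, cv2.boxPoints(r))
for n,uv in (('potblue',(232,250)),('potred',(377,281))): print(n,px2w('top0',uv,.10))
print('can',px2w('top0',(481,263),.197))
cv2.drawContours(im,[c],-1,(0,255,0),1)
x=im[190:340,200:420]; cv2.imwrite('pics/crop.png',cv2.resize(x,None,fx=3.6,fy=3.6,interpolation=cv2.INTER_CUBIC))
E
```

```text
[88 78 77] [137 135 129]
((520.8333740234375, -38.29023742675781), (244.3626251220703, 471.25244140625), 8.149358749389648) [[ 366.4849   177.6369 ]
 [ 433.28687 -288.85678]
 [ 675.1819  -254.21738]
 [ 608.3799   212.2763 ]]
potblue [[0.5499587  0.17129182 0.1       ]]
potred [[ 0.47799456 -0.22101764  0.1       ]]
can [[ 0.52105595 -0.46972248  0.197     ]]
```

View pics/crop.png

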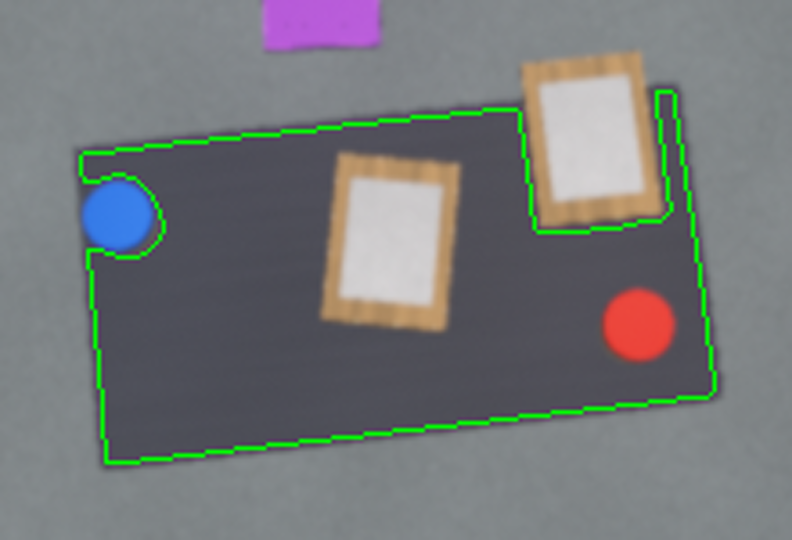

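The crop shows the neighbour overhanging at about (592,137) and the board to push at (390,240), turned clockwise and clear of both pots. The plan is to push its rear face with two fingertips, partly open, with the jaw line parallel to the edge. First I travel to behind the board.

Call:
{"api": "send_rows", "payload": {"series": [{"gripper": 50, "slide": [-486, 429, 0], "rotation": [0, 0, -0.509]}, {"gripper": 50, "slide": [-486, 429, 0], "rotation": [0, 0, -0.509]}, {"gripper": 50, "slide": [-486, 429, 0], "rotation": [0, 0, -0.509]}, {"gripper": 50, "slide": [-486, 429, 0], "rotation": [0, 0, -0.509]}, {"gripper": 50, "slide": [-486, 429, 0], "rotation": [0, 0, -0.509]}, {"gripper": 50, "slide": [-486, 429, 0], "rotation": [0, 0, -0.509]}, {"gripper": 50, "slide": [-486, 429, 0], "rotation": [0, 0, -0.509]}, {"gripper": 50, "slide": [-486, 429, 0], "rotation": [0, 0, -0.509]}]}}

```text
t: 0.9
eef_pos: [0.3533, 0.1868, 0.2312]
tcp_rot: [0.655, 0.756, -0.001, 0.0]
contact_force: [1.1, -0.0, 1.0]
width: 0.587
```

```bash
cat >> h.py <<'E'
TH=0.1417
def goto(s_,t_,z_,yaw=TH):
    """shift/turn in tool axes to reach step-aligned coords (s along u, t along v)"""
    st=state(); p=np.array(st['eef_pos']); M=R.from_quat(st['tcp_rot'])
    u=np.array([np.cos(TH),np.sin(TH)]); v=np.array([-u[1],u[0]])
    X=np.r_[s_*u+t_*v,z_]
    y=np.array([np.cos(yaw),np.sin(yaw),0]); x=np.array([-y[1],y[0],0])
    T=R.from_matrix(np.c_[x,y,[0,0,-1]])
    print('t',round(st['t'],2),'p',p.round(4),'s,t',(p[:2]@u).round(4),(p[:2]@v).round(4),'F',np.round(st['contact_force'],1),'w',round(st['width'],3))
    print('slide',(M.inv().apply(X-p)*1000).round(1),'rot',(M.inv()*T).as_rotvec().round(4))
E
python3 -c "
from h import *
goto(.430,-.109,.1)"
```

```text
t 0.9 p [0.3533 0.1868 0.2312] s,t 0.3761 0.1351 F [ 1.1 -0.   1. ] w 0.587
slide [-244.    53.8  131.5] rot [-0.0008  0.0014  0.001 ]
```

Call:
{"api": "send_rows", "payload": {"series": [{"gripper": 50, "slide": [-244, 54, 132], "rotation": [0, 0, 0]}, {"gripper": 50, "slide": [-244, 54, 132], "rotation": [0, 0, 0]}, {"gripper": 50, "slide": [-244, 54, 132], "rotation": [0, 0, 0]}, {"gripper": 50, "slide": [-244, 54, 132], "rotation": [0, 0, 0]}, {"gripper": 50, "slide": [-244, 54, 132], "rotation": [0, 0, 0]}, {"gripper": 50, "slide": [-244, 54, 132], "rotation": [0, 0, 0]}, {"gripper": 50, "slide": [-244, 54, 132], "rotation": [0, 0, 0]}, {"gripper": 50, "slide": [-244, 54, 132], "rotation": [0, 0, 0]}]}}

```text
t: 1.7
eef_pos: [0.4406, -0.0474, 0.099]
tcp_rot: [0.656, 0.755, -0.001, -0.001]
contact_force: [-0.6, 0.4, -0.1]
width: 0.583
```

```bash
python3 -c "
from h import *
goto(.430,-.109,.056)
snap('wrist','w1')"
```

```text
t 1.7 p [ 0.4406 -0.0474  0.099 ] s,t 0.4295 -0.1092 F [-0.6  0.4 -0.1] w 0.583
slide [ 0.2  0.6 43. ] rot [-0.0027  0.0003 -0.0011]
```

View pics/w1.png

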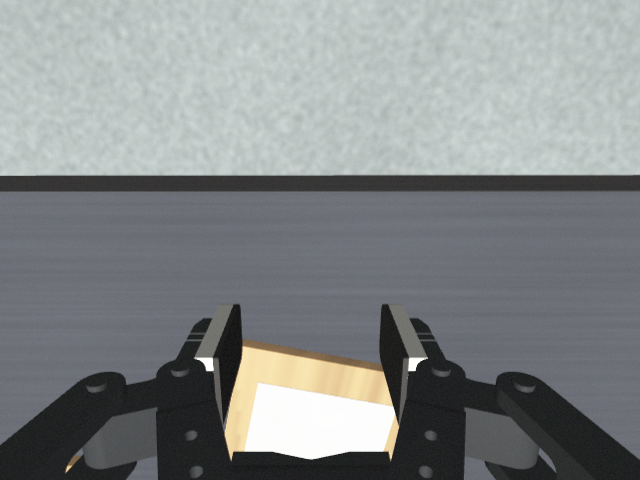

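The wrist view shows the step's rear edge level at row 185, so the jaws are square to the step. The board's rear edge runs from (240,343) to (385,370). I'll check the finger clearance.

```bash
python3 -c "
from h import *
u=np.array([np.cos(TH),np.sin(TH)]); v=np.array([-u[1],u[0]])
for n,q,z in (('rear',(240,343),.058),('rear',(385,370),.058),('wrear',(257,383),.058),('edge',(50,177),.05),('edge',(600,177),.05),('tipL',(240,305),.105),('tipR',(381,305),.105)):
  w=px2w('w1',q,z)[0]; print(n,w.round(4),'st',(w[:2]@u).round(4),(w[:2]@v).round(4))
o=[.441,-.047,.1]; st=state(); M=R.from_quat(st['tcp_rot'])
for d in ([.025,-.011,0],[.025,.011,0],[-.025,-.011,0],[-.025,.011,0]): print(d,w2px('w1',np.array(st['eef_pos'])+M.apply(d)).round(0))
"
```

```text
rear [ 0.4784 -0.0764  0.058 ] st 0.4628 -0.1432
rear [ 0.4835 -0.0046  0.058 ] st 0.478 -0.0728
wrear [ 0.4995 -0.066   0.058 ] st 0.4852 -0.1359
edge [ 0.4119 -0.1684  0.05  ] st 0.384 -0.2249
edge [0.3781 0.0737 0.05  ] st 0.3848 0.0196
tipL [ 0.4351 -0.073   0.105 ] st 0.4204 -0.1337
tipR [ 0.4283 -0.0245  0.105 ] st 0.4206 -0.0847
[0.025, -0.011, 0] [[382. 293.]]
[0.025, 0.011, 0] [[380. 347.]]
[-0.025, -0.011, 0] [[243. 293.]]
[-0.025, 0.011, 0] [[246. 348.]]
```

Call:
{"api": "send_rows", "payload": {"series": [{"gripper": 50, "slide": [0, 0, 30], "rotation": [0, 0, 0]}, {"gripper": 50, "slide": [0, 0, 43], "rotation": [0, 0, 0]}, {"gripper": 50, "slide": [0, 0, 45], "rotation": [0, 0, 0]}, {"gripper": 50, "slide": [0, 0, 47], "rotation": [0, 0, 0]}, {"gripper": 50, "slide": [0, 0, 47], "rotation": [0, 0, 0]}]}}

```text
t: 2.25
eef_pos: [0.4409, -0.0462, 0.0532]
tcp_rot: [0.655, 0.756, -0.001, 0.0]
contact_force: [-0.5, 0.0, 0.5]
width: 0.583
```

```bash
python3 -c "
from h import *
goto(.430,-.109,.05)
snap('wrist','w2')"
```

```text
t 2.25 p [ 0.4409 -0.0462  0.0532] s,t 0.4299 -0.108 F [-0.5  0.   0.5] w 0.583
slide [-1.   0.1  3.2] rot [-0.001   0.0009  0.0014]
```

View pics/w2.png

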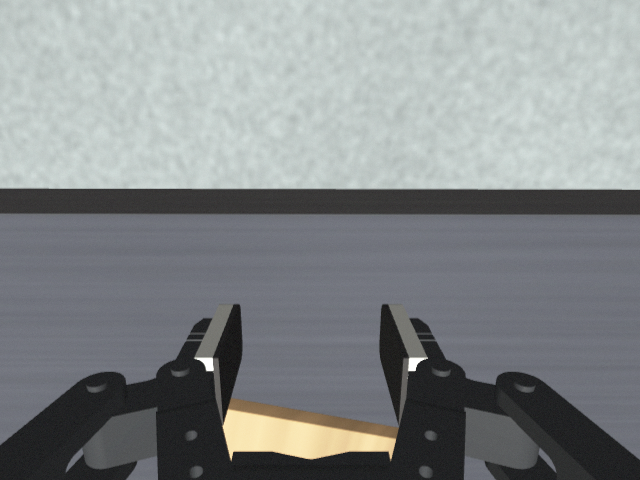

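The fingertips are above the step behind the board's rear face (left end at (232,402)), with no contact yet. I'll probe lower gently.

Call:
{"api": "send_rows", "payload": {"series": [{"gripper": 50, "slide": [-1, 0, 3], "rotation": [0, 0, 0]}, {"gripper": 50, "slide": [-1, 0, 4], "rotation": [0, 0, 0]}]}}

```text
t: 2.5
eef_pos: [0.4416, -0.0475, 0.0496]
tcp_rot: [0.655, 0.756, -0.0, 0.001]
contact_force: [-0.0, 0.2, 0.8]
width: 0.586
```

Call:
{"api": "send_rows", "payload": {"series": [{"gripper": 50, "slide": [0, 0, 1], "rotation": [0, 0, 0]}, {"gripper": 50, "slide": [0, 0, 1], "rotation": [0, 0, 0]}]}}

```text
t: 2.7
eef_pos: [0.4416, -0.0476, 0.0486]
tcp_rot: [0.655, 0.756, -0.0, 0.001]
contact_force: [0.3, -0.7, 0.5]
width: 0.581
```

Call:
{"api": "send_rows", "payload": {"series": [{"gripper": 50, "slide": [0, 0, 1], "rotation": [0, 0, 0]}, {"gripper": 50, "slide": [0, 0, 1], "rotation": [0, 0, 0]}]}}

```text
t: 2.9
eef_pos: [0.4416, -0.0476, 0.0475]
tcp_rot: [0.655, 0.756, -0.0, 0.001]
contact_force: [0.4, -0.5, -0.5]
width: 0.586
```

Call:
{"api": "send_rows", "payload": {"series": [{"gripper": 50, "slide": [0, 10, 0], "rotation": [0, 0, 0]}, {"gripper": 50, "slide": [0, 18, 0], "rotation": [0, 0, 0]}, {"gripper": 50, "slide": [0, 25, 0], "rotation": [0, 0, 0]}, {"gripper": 50, "slide": [0, 32, 0], "rotation": [0, 0, 0]}, {"gripper": 50, "slide": [0, 39, 0], "rotation": [0, 0, 0]}, {"gripper": 50, "slide": [0, 46, 0], "rotation": [0, 0, 0]}, {"gripper": 50, "slide": [0, 53, 0], "rotation": [0, 0, 0]}, {"gripper": 50, "slide": [0, 53, 0], "rotation": [0, 0, 0]}]}}

```text
t: 3.7
eef_pos: [0.4956, -0.0401, 0.0476]
tcp_rot: [0.655, 0.756, 0.0, 0.001]
contact_force: [-0.7, -0.3, 0.9]
width: 0.583
```

```bash
python3 -c "
from h import *
goto(.512,-.109,.0475)
snap('top','t3')
for o in boards('t3'): print(np.round(o[:5],4))
im=cv2.imread('pics/t3.png')[150:350,200:440]; cv2.imwrite('pics/c3.png',cv2.resize(im,None,fx=3,fy=3))
"
```

```text
t 3.7 p [ 0.4956 -0.0401  0.0476] s,t 0.485 -0.1097 F [-0.7 -0.3  0.9] w 0.583
slide [ 0.7 27.   0.2] rot [0.0019 0.002  0.0012]
[  0.6301  -0.1877   0.1375 131.8097  97.9264]
```

View pics/c3.png

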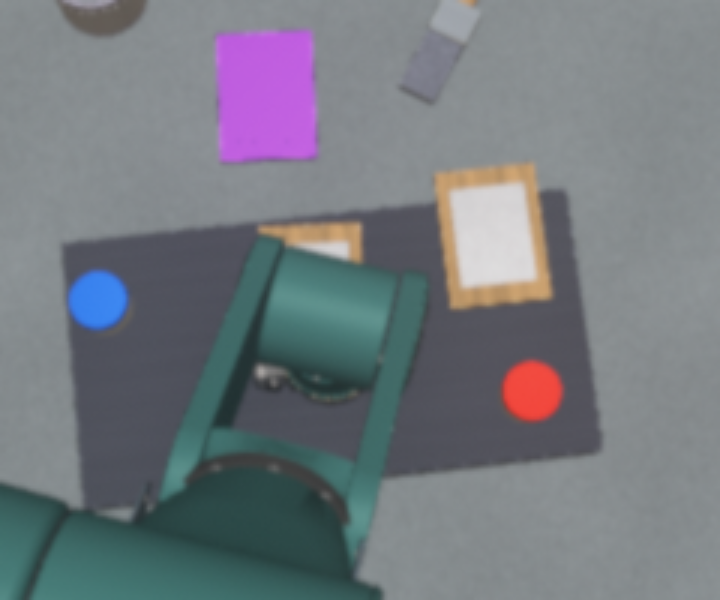

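The board has moved forward and is turning square; its front edge runs from (258,228) to (360,224) in the crop. The neighbour and pots haven't moved. I continue to just short of the goal.

Call:
{"api": "send_rows", "payload": {"series": [{"gripper": 50, "slide": [0, 6, 0], "rotation": [0, 0, 0]}, {"gripper": 50, "slide": [0, 12, 0], "rotation": [0, 0, 0]}, {"gripper": 50, "slide": [0, 18, 0], "rotation": [0, 0, 0]}, {"gripper": 50, "slide": [0, 25, 0], "rotation": [0, 0, 0]}, {"gripper": 50, "slide": [0, 25, 0], "rotation": [0, 0, 0]}]}}

```text
t: 4.25
eef_pos: [0.5212, -0.0366, 0.0477]
tcp_rot: [0.655, 0.756, 0.0, 0.002]
contact_force: [-0.4, 0.4, -0.4]
width: 0.587
```

```bash
python3 -c "
from h import *
goto(.521,-.109,.0475)
snap('wrist','w4');snap('side','s4')
im=cv2.imread('pics/s4.png')[190:370,180:440]; cv2.imwrite('pics/c4.png',np.vstack([cv2.resize(im,(433,300),interpolation=2),cv2.resize(cv2.imread('pics/w4.png'),(433,300))]))
"
```

```text
t 4.25 p [ 0.5212 -0.0366  0.0477] s,t 0.5108 -0.1098 F [-0.4  0.4 -0.4] w 0.587
slide [ 0.8 10.2  0.3] rot [0.0027 0.0022 0.0014]
```

View pics/c4.png

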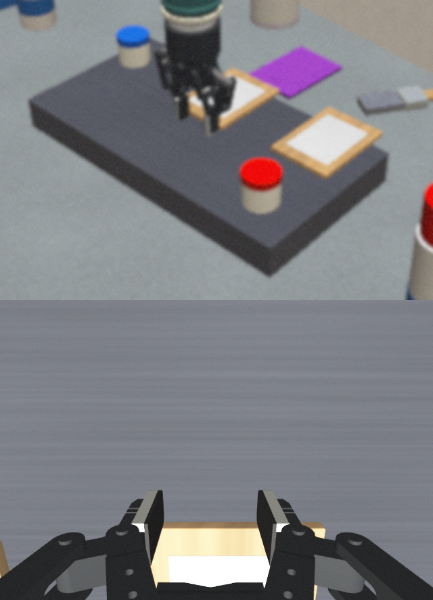

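The board's rear edge is now parallel to the jaws. I'll estimate the remaining distance from the wrist view.

```bash
python3 -c "
from h import *
u=np.array([np.cos(TH),np.sin(TH)]); v=np.array([-u[1],u[0]])
im=cv2.imread('pics/w4.png'); hsv=cv2.cvtColor(im,cv2.COLOR_BGR2HSV)
wood=(hsv[...,0]>8)&(hsv[...,0]<30)&(hsv[...,1]>40)&(hsv[...,2]>190)
for c in (2,5,255,280,300,330,350,370):
  r=np.where(wood[300:,c])[0]
  if len(r):
    w=px2w('w4',(c,300+r[0]),.058)[0]; print(c,300+r[0],'s',(w[:2]@u).round(4),'t',(w[:2]@v).round(4))
"
```

```text
255 365 s 0.5229 t -0.1295
280 365 s 0.5229 t -0.1207
300 365 s 0.5229 t -0.1136
330 365 s 0.5229 t -0.1031
350 365 s 0.5229 t -0.096
370 365 s 0.5229 t -0.089
```

Call:
{"api": "send_rows", "payload": {"series": [{"gripper": 50, "slide": [0, 4, 0], "rotation": [0, 0, 0]}, {"gripper": 50, "slide": [0, 8, 0], "rotation": [0, 0, 0]}, {"gripper": 50, "slide": [0, 8, 0], "rotation": [0, 0, 0]}, {"gripper": 50, "slide": [0, -22, 0], "rotation": [0, 0, 0]}, {"gripper": 50, "slide": [0, -42, -30], "rotation": [0, 0, 0]}, {"gripper": 50, "slide": [0, -42, -75], "rotation": [0, 0, 0]}, {"gripper": 50, "slide": [50, -62, -85], "rotation": [0, 0, 0]}, {"gripper": 50, "slide": [100, -62, -85], "rotation": [0, 0, 0]}]}}

```text
t: 5.15
eef_pos: [0.445, 0.0491, 0.1342]
tcp_rot: [0.656, 0.755, 0.001, 0.002]
contact_force: [0.4, 0.8, -0.1]
width: 0.587
```

Call:
{"api": "send_rows", "payload": {"series": [{"gripper": 50, "slide": [50, 0, 0], "rotation": [0, 0, 0]}, {"gripper": 50, "slide": [100, 0, 0], "rotation": [0, 0, 0]}, {"gripper": 50, "slide": [150, 0, 0], "rotation": [0, 0, 0]}, {"gripper": 50, "slide": [180, 0, 0], "rotation": [0, 0, 0]}, {"gripper": 50, "slide": [180, 0, 0], "rotation": [0, 0, 0]}]}}

```text
t: 5.65
eef_pos: [0.4197, 0.2308, 0.134]
tcp_rot: [0.655, 0.756, 0.002, 0.002]
contact_force: [-0.7, -0.4, 1.2]
width: 0.584
```

```bash
cat >> h.py <<'E'
def fin(fn):
    u=np.array([np.cos(TH),np.sin(TH)]); v=np.array([-u[1],u[0]])
    for o in boards(fn): 
        print(np.round(o[:5],4),'s,t',(np.array(o[:2])@u).round(4),(np.array(o[:2])@v).round(4))
    for o in boards(fn): # sub-pixel-ish: centroid of filled contour
        m=cv2.moments(o[5]); w=px2w(fn,(m['m10']/m['m00'],m['m01']/m['m00']),.058)[0]
        mu=px2w(fn,o[5].reshape(-1,2),.058)[:,:2]; print('centroid s,t',(w[:2]@u).round(4),(w[:2]@v).round(4))
E
python3 -c "
from h import *
goto(.5,-.109,.0475)
snap('top','t5'); fin('t5'); print('before'); fin('top0')
im=cv2.imread('pics/t5.png')[150:350,200:440]; cv2.imwrite('pics/c5.png',cv2.resize(im,None,fx=3,fy=3))
"
```

```text
t 5.65 p [0.4197 0.2308 0.134 ] s,t 0.448 0.1692 F [-0.7 -0.4  1.2] w 0.584
slide [-278.2   51.    87.2] rot [0.0058 0.0013 0.0016]
[ 5.98900e-01 -1.35000e-02  1.49100e-01  1.32553e+02  9.77929e+01] s,t 0.591 -0.098
[  0.6301  -0.1876   0.1412 132.1857  97.73  ] s,t 0.5973 -0.2747
centroid s,t 0.5903 -0.0981
centroid s,t 0.5966 -0.2746
before
[ 5.446000e-01 -3.460000e-02 -6.110000e-02  9.827070e+01  1.331826e+02] s,t 0.5343 -0.1112
[  0.6301  -0.1876   0.1412 132.1857  97.73  ] s,t 0.5973 -0.2747
centroid s,t 0.5335 -0.1109
centroid s,t 0.5966 -0.2746
```

View pics/c5.png

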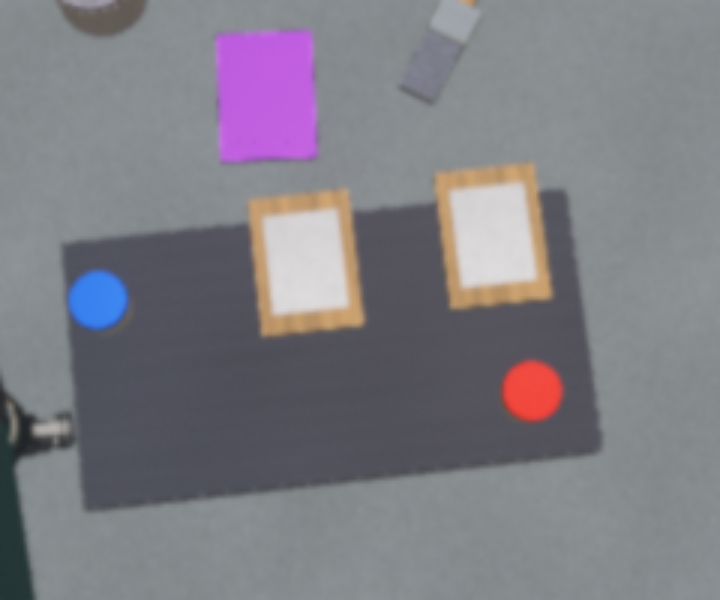

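Nothing else has moved, and the board at (305,263) sits about 6 mm short of the neighbour at (493,237). I check the relative yaw more finely and go back behind the board.

Call:
{"api": "send_rows", "payload": {"series": [{"gripper": 50, "slide": [-50, 0, 0], "rotation": [0.005, 0.001, 0.001]}, {"gripper": 50, "slide": [-100, 0, 0], "rotation": [0.005, 0.001, 0.001]}, {"gripper": 50, "slide": [-150, 0, 0], "rotation": [0.005, 0.001, 0.001]}, {"gripper": 50, "slide": [-200, 0, 0], "rotation": [0.005, 0.001, 0.001]}, {"gripper": 50, "slide": [-250, 25, 30], "rotation": [0.005, 0.001, 0.001]}, {"gripper": 50, "slide": [-267, 45, 50], "rotation": [0.005, 0.001, 0.001]}, {"gripper": 50, "slide": [-267, 51, 75], "rotation": [0.005, 0.001, 0.001]}, {"gripper": 50, "slide": [-267, 51, 86], "rotation": [0.005, 0.001, 0.001]}]}}

```text
t: 6.5
eef_pos: [0.5083, -0.0305, 0.0469]
tcp_rot: [0.656, 0.754, -0.001, -0.0]
contact_force: [-0.3, -0.6, 4.3]
width: 0.582
```

```bash
python3 -c "
from h import *
def yaws(fn):
  for o in boards(fn):
    w=px2w(fn,o[5].reshape(-1,2),.058)[:,:2]; c=np.array(o[:2]); a=o[2]; d=w-c
    u=np.array([np.cos(a),np.sin(a)]);v=np.array([-u[1],u[0]]); x=d@u;y=d@v
    for nm,m,p,q in (('left',(y>.04)&(abs(x)<.055),x,y),('right',(y<-.04)&(abs(x)<.055),x,y),('front',(x>.057)&(abs(y)<.04),y,x),('rear',(x<-.057)&(abs(y)<.04),y,x)):
      k,b=np.polyfit(p[m],q[m],1); print(nm,round(a+(k if nm in('left','right') else -k),4),'off',round(b,4),end=' | ')
    print()
yaws('t5')
goto(.5,-.098,.0475)
"
```

```text
left 0.1391 off 0.0475 | right 0.1474 off -0.0475 | front 0.1569 off 0.0648 | rear 0.1345 off -0.0645 | 
left 0.1358 off 0.0475 | right 0.15 off -0.0474 | front 0.1321 off 0.0646 | rear 0.1355 off -0.0645 | 
t 6.5 p [ 0.5083 -0.0305  0.0469] s,t 0.4989 -0.1019 F [-0.3 -0.6  4.3] w 0.582
slide [ 3.9  1.1 -0.6] rot [-0.002   0.0011 -0.0031]
```

Call:
{"api": "send_rows", "payload": {"series": [{"gripper": 50, "slide": [4, 5, -1], "rotation": [-0.002, 0.001, -0.003]}, {"gripper": 50, "slide": [4, 14, -1], "rotation": [-0.002, 0.001, -0.003]}, {"gripper": 50, "slide": [4, 18, -1], "rotation": [-0.002, 0.001, -0.003]}, {"gripper": 50, "slide": [4, 18, -1], "rotation": [-0.002, 0.001, -0.003]}]}}

```text
t: 6.9
eef_pos: [0.5265, -0.0238, 0.0485]
tcp_rot: [0.655, 0.756, 0.0, 0.001]
contact_force: [-0.1, -0.1, 0.4]
width: 0.584
```

```bash
python3 -c "
from h import *
u=np.array([np.cos(TH),np.sin(TH)]); v=np.array([-u[1],u[0]])
goto(.525,-.098,.048)
snap('wrist','w6')
im=cv2.imread('pics/w6.png'); hsv=cv2.cvtColor(im,cv2.COLOR_BGR2HSV)
wood=(hsv[...,0]>8)&(hsv[...,0]<30)&(hsv[...,1]>40)&(hsv[...,2]>190)
for c in (2,5,8,255,280,300,330,350,370):
  r=np.where(wood[300:,c])[0]
  if len(r):
    w=px2w('w6',(c,300+r[0]),.058)[0]; print(c,300+r[0],'s',(w[:2]@u).round(4),'t',(w[:2]@v).round(4))
"
```

```text
t 6.9 p [ 0.5265 -0.0238  0.0485] s,t 0.5178 -0.098 F [-0.1 -0.1  0.4] w 0.584
slide [-0.1  7.2  0.5] rot [0.0014 0.0006 0.0006]
255 364 s 0.53 t -0.1177
280 364 s 0.53 t -0.1089
300 364 s 0.53 t -0.1018
330 364 s 0.53 t -0.0912
350 364 s 0.53 t -0.0841
370 364 s 0.53 t -0.077
```

Call:
{"api": "send_rows", "payload": {"series": [{"gripper": 50, "slide": [0, 3, 0], "rotation": [0.001, 0, 0]}, {"gripper": 50, "slide": [0, 6, 0], "rotation": [0.001, 0, 0]}, {"gripper": 50, "slide": [0, 6.3, 0], "rotation": [0.001, 0, 0]}, {"gripper": 50, "slide": [0, 6.3, 0], "rotation": [0.001, 0, 0]}, {"gripper": 50, "slide": [0, 6.3, 0], "rotation": [0.001, 0, 0]}]}}

```text
t: 7.45
eef_pos: [0.5321, -0.0229, 0.0483]
tcp_rot: [0.655, 0.756, -0.0, 0.0]
contact_force: [0.6, 1.1, -0.8]
width: 0.582
```

Call:
{"api": "send_rows", "payload": {"series": [{"gripper": 50, "slide": [0, -30, 0], "rotation": [0, 0, 0]}, {"gripper": 50, "slide": [0, -50, -40], "rotation": [0, 0, 0]}, {"gripper": 50, "slide": [0, -60, -85], "rotation": [0, 0, 0]}, {"gripper": 50, "slide": [50, -70, -85], "rotation": [0, 0, 0]}, {"gripper": 50, "slide": [100, -70, -85], "rotation": [0, 0, 0]}, {"gripper": 50, "slide": [150, -70, -85], "rotation": [0, 0, 0]}, {"gripper": 50, "slide": [200, -70, -85], "rotation": [0, 0, 0]}, {"gripper": 50, "slide": [250, -70, -85], "rotation": [0, 0, 0]}]}}

```text
t: 8.25
eef_pos: [0.4269, 0.2155, 0.1335]
tcp_rot: [0.655, 0.755, 0.0, 0.0]
contact_force: [1.6, 0.3, -0.0]
width: 0.588
```

Call:
{"api": "send_rows", "payload": {"series": [{"gripper": 50, "slide": [30, 0, 0], "rotation": [0, 0, 0]}, {"gripper": 50, "slide": [30, 0, 0], "rotation": [0, 0, 0]}]}}

```text
t: 8.45
eef_pos: [0.4221, 0.2488, 0.1337]
tcp_rot: [0.654, 0.757, 0.001, 0.0]
contact_force: [1.4, -1.3, -0.2]
width: 0.582
```

```bash
python3 -c "
from h import *
goto(.53,-.098,.048)
snap('top','t7'); fin('t7')
a=cv2.imread('pics/t7.png')[150:350,200:440]; cv2.imwrite('pics/c7.png',cv2.resize(a,None,fx=3,fy=3))
"
```

```text
t 8.45 p [0.4221 0.2488 0.1337] s,t 0.453 0.1866 F [ 1.4 -1.3 -0.2] w 0.582
slide [-285.1   75.6   85.5] rot [ 0.0015 -0.0011  0.0044]
[ 6.044000e-01 -1.320000e-02  1.438000e-01  1.322274e+02  9.772210e+01] s,t 0.5965 -0.0984
[  0.6301  -0.1876   0.1412 132.0872  97.73  ] s,t 0.5973 -0.2747
centroid s,t 0.5956 -0.0983
centroid s,t 0.5966 -0.2746
```

View pics/c7.png

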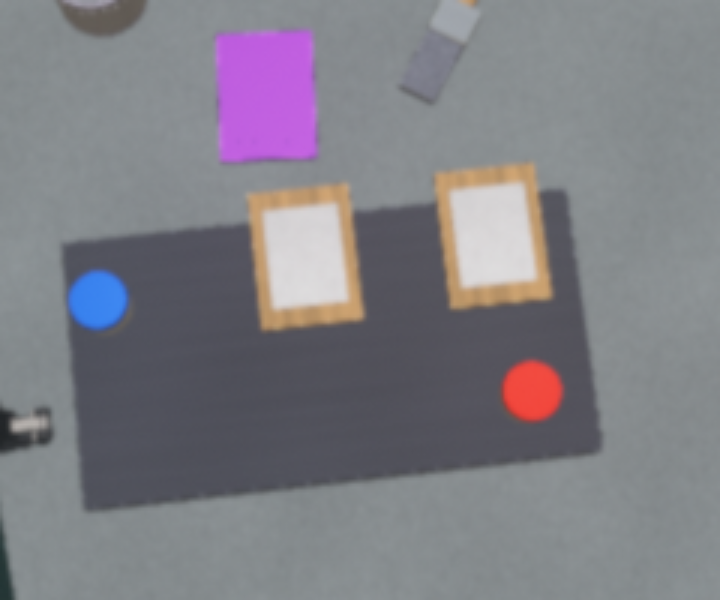

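The board is within about 1 mm and 0.003 rad of the neighbour, nothing else has moved, and the robot is clear. I'm handing in.

```bash
python3 -c "
from station import close_job; print(close_job())"
```

```text
the job is handed in; nothing more can be done
None
```

I slid the board straight out over the customer edge, pushing its rear face with the two half-open fingertips. It was never gripped, lifted or tipped. The job was handed in at about 8.5 s with the arm clear of everything.

- **Overhang:** in the last top picture the board's centre is 0.8–1.0 mm short of the neighbour's along the step. That is within the accuracy of the camera.
- **Squareness:** the board's yaw reads 0.144 rad against the neighbour's 0.141 rad. Fits to single edges in an earlier picture scattered by about ±0.01 rad, so I can't claim squareness finer than that.
- **Everything else:** the neighbour measured the same before and after, and the pots look unmoved in the last picture. I did not check the cans again after the move, but the arm never went near them.
- **Sideways shift:** squaring the board up moved its centre about 13 mm to the left along the edge, and I left it there.
- **Contact force:** the highest reading I saw was about 4 N, when the fingertips probably brushed the step.

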